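Load a valve plunger into the depth block with self-closing tweezers

TASK

Take the self-closing tweezers from their stand, squeeze them open over the plunger with the necked head in the rack and let them close on its neck; lift it out and lower it into the bore of the steel block until you feel it bear on the sprung stop, pressing it home gently (about 5 N) for a moment before you squeeze the tweezers open again. Then hang the tweezers back in their stand. Do not touch the plunger with the fingers, never load the rack or block hard through it (12 N at most), and leave the other two parts in the rack as they are.

Things in the scene. Friction and masses are not known exactly. Their poses are not given: they have to be found in the camera images.
- tweezers_grip (a point): Self-closing tweezers (150 g) hanging upright in the stand; this point is on their centre line, midway between the round grip beads of the two black handles. z up, y the line along which handles and jaws move. Each bead is a level bar 20 mm long (x), 14 mm thick; squeeze the two by their outer sides, 60 mm apart at rest. The handles reach 21 mm above this point.
- leg_l (a joint): How far the tweezers are open (rad, both sides alike): 0 shut, about 0.02 shut on the plunger's neck, 0.22 fully open (inner stop). Like a clothes peg, squeezing opens the jaws: nothing moves below 14 N per handle, 26 N opens them fully (handles then 43 mm apart). Held with less (6 to 10 N) they stay shut and can be carried.
- pad_end (a point): Flat lower end of the sprung pad (14 mm diameter post) between the tweezers' jaws, 92 mm below tweezers_grip. Pushed on, it yields upward at 1 N per mm (from 0.5 N on), 8 mm at most. The jaw tips' V notches meet on the centre line 98 to 105 mm below tweezers_grip, and reach 3 mm lower when open, with a 28 mm gap. Jaws over all: 38 mm (y) by 20 mm (x) shut, 66 mm (y) open.
- flange (a point): Centre of the underside of the tweezers' steel flange, 56 (x) x 48 (y) x 8 mm, 48 mm below tweezers_grip; it rests on the stand's top plate.
- plunger_mid (a point): Steel valve plunger (about 80 g), the tall part with a neck, upright in one of the rack's holes; this point is its centre, 30 mm above its foot, z up. 60 mm tall: body 18 mm diameter, 40 mm high, with a 5 mm tapered foot; neck 8 mm diameter, 12 mm high; flat head 16 mm diameter, 8 mm high. Pressed on the head till the pad yields 2.5 to 6 mm (3 to 6 N), the jaws can close on the neck.
- bore (a point): Centre of the mouth of the bore, in the top face of the steel depth block (80 x 80 x 45 mm); z up. The bore is 20 mm in diameter with a 3 mm chamfer. A flat adjustable stop lies inside, anywhere from 14 to 34 mm below the mouth; its depth differs every time and is not given: it must be felt. It is sprung: it yields from about 2 N on, 2 N per mm, 3 mm at most (8 N), and then is solid.
- stand_slot (a point): Centre of the slot in the top face of the tweezers' stand, a plate 100 (x) x 120 (y) x 8 mm, its top 80 mm above the table. The slot, 28 (x) x 80 (y) mm, takes the jaws (shut or open); the flange rests across it, the tweezers' y along the slot's y, either way round. At the start the tweezers hang within 10 mm of this centre.
- rack: Grey parts rack, 60 (x) x 150 (y) x 25 mm, fixed; origin at the centre of its underside. Three holes, 20 mm in diameter and 15 mm deep, at y = -45, 0 and 45 mm; the three parts stand in them in any order.
- dowel: Plain steel dowel, 18 mm diameter, 28 mm tall, in the rack (its top 13 mm above the rack); origin at its foot. Leave it.
- stud: Stepped steel stud, 18 mm diameter, 29 mm tall with a 10 mm thin end, in the rack (its top 14 mm above the rack); origin at its foot. Leave it.
- block: Steel depth block, fixed, with the bore and the stop inside; origin at the centre of its underside, 45 mm below the bore's mouth.
- stand: The tweezers' stand, fixed; origin at the centre of its underside on the table.

How it is judged:
On the way, in this order (a step that is already met when the one before it is completed fails the run):
1. the plunger is lifted clear of the rack, held by the tweezers (height (world z) of plunger_mid above 0.065 m and contact force between tweezers and plunger above 0.4 N), for 0.2 s.
2. the plunger is in the bore and pressed on the stop with 3 N or more while the tweezers are still shut on it (z of plunger_mid in the frame of bore below 0.0175 m and horizontal distance between plunger_mid and bore below 0.004 m and contact force between plunger and block above 3 N and contact force between tweezers and plunger above 1 N and value of joint leg_l below 0.09 rad), for 0.2 s.
At the end, for the whole second after the job is handed in: the plunger stands in the bore at rest on the stop (foot 12.5 mm or more below the mouth, axis within 4 mm of the bore's, tilted less than 0.12 rad), and the tweezers hang at rest in their stand: flange on the plate within 4 mm, within 16 mm of the slot's centre, upright within 0.08 rad (z of plunger_mid in the frame of bore below 0.0175 m and horizontal distance between plunger_mid and bore below 0.004 m and angle between plunger_mid's own z axis and vertical below 0.12 rad and linear speed of each of plunger, tweezers below 0.01 m/s and horizontal distance between tweezers_grip and stand_slot below 0.016 m and z of tweezers_grip in the frame of stand_slot between 0.044 and 0.052 m and angle between tweezers_grip's own z axis and vertical below 0.08 rad); the robot touches nothing.
It fails at once if the fingers touch the plunger (contact force between the fingers and plunger above 0.5 N).
It fails at once if the plunger is pressed against the block with more than 12 N (contact force between plunger and block above 12 N).
It fails at once if the plunger is pressed against the rack with more than 12 N (contact force between plunger and rack above 12 N).
It fails at once if the dowel or the stud is taken from its hole or disturbed (distance of any of dowel, stud from where it was at the start of the episode above 0.012 m).
It also fails if it takes over 72 s, if anything falls off the work surface, if the arm or the gripper's body presses on something with over 40 N, if the wrist force passes 120 N, or if a joint passes its speed limit or range.

ROBOT

A 6-joint arm with a two-finger parallel gripper is mounted at the origin on the work surface. World frame = base frame: x ahead of the robot, y to its left, z up, the work surface at z = 0. Lengths are in m, angles in rad, forces in N, time in s.
With the tool pointing down it reaches from about 0.35 to 0.775 m from the base axis. Payload 7.3 kg.
Tool frame: the origin (TCP) lies at the very end of the fingers, on their centre line; the grasp point (between the pads) lies behind it (bot.grip_depth is the z of the grasp point in the tool frame, in m); z points along the fingers, y is the direction in which the jaws open and shut (so a half turn about z gives the same grasp; the last joint's range is limited). The gripper opens to 92 mm and grips with 3 to 60 N. Pads are 19 mm wide; open, the fingers measure 130 mm over their backs; the gripper's body (75 mm by 190 mm) begins 47 mm behind the grasp point.
Start: joints at [-1.324, 0.342, 1.524, -0, 1.275, -0.146], TCP at [0.201, -0.485, 0.227] pointing down, gripper open.
Joint ranges: [-2.53, 2.53], [-0.77, 2.02], [0.04, 2.7], [-1, 4.14], [0.28, 2.66], [-3.11, 3.11]. Speed limits (rad/s): [2.57, 2.57, 3.14, 3.14, 3.14, 3.14].

INTERFACE

Orientations are given as a unit quaternion [x, y, z, w].
In Python, from workcell import bot, viewer, job gives the robot as it stands. The module is installed in compiled form; this text tells all that it offers.
- The arm moves only by the shell command python3 -m inch 'ROWS' [FORCE]. ROWS is JSON, a list of rows, each an object with "linear": the shift along the tool's x, y, z in cm, a list of three; "twist": the turn about the tool's z in rad; "gripper": the finger opening in cm, from 0 to 9.18. In form: [{"linear": [x, y, z], "twist": twist, "gripper": gripper}, ...]. A call has 1 to 12 rows; each row is the pose to reach, as a shift and turn from the pose measured when the call began, along the tool's axes at that moment; what a row does not reach only later rows make up. A row lasts 1/8 s, in which the tool goes at most 62.5 mm and 10.7 degrees, less where a joint would pass 70% of its speed; a pose out of reach is approached as far as the arm can. A call with a gripper value outside its range is refused whole. The fingers move at their own pace and stop on an object; FORCE is the grip in N (left out, the last holds). Time passes only in rows, so rows that repeat a pose let the fingers close. It gives the time, the measured TCP pose, the force and the opening at its end, in the units of the state.
- bot.get_obs(): the state, without advancing time (a new reading comes with each control period).
- viewer.read_camera(name): name is "side" or "top" or "wrist"; returns a dict with "image" (480x640x3 uint8, blue, green, red), "fov_y" (degrees; the focal length in pixels is half the picture's height over the tangent of half this angle, whatever the lens; pixels are square), "cx", "cy" (the principal point, pixels), "xyz" and "rotation" of the camera in the world. Camera axes: x right, y down, z forward; pixel columns grow to the right and rows downward; lengths in m; the calibration is good to about 2 mm. A picture is of the moment at which its call begins. There is no depth.
- job.job_done(): hands the job in, once; it reports no verdict.
The state is a dict: "time": time; "joints": joint angles; "dq": joint speeds; "effort": joint torques, N m; "tcp_pos": TCP position; "orientation": TCP orientation; "force": force on the tool from outside, world axes, zero at the start; "ft_torque": the same for the moment, N m; "width": finger opening in m.
Only numpy, scipy, OpenCV 4.12 (cv2) and the standard library are available. Lean on these libraries where they do the work, as an engineer would, in place of code of your own. Each camera call takes 0.05 s, during which the arm holds its last target. There are 200 camera calls.

## Working session

There is one attempt and no reset: what is moved stays moved. The work goes in short steps, Python scripts to look and compute and a shell command to move; the robot and the scene stay as the last step left them, time stands still between calls to the robot, and variables do not carry over. Pictures are saved under pics/ and viewed, about 8 in all and at most 12, crops included, and the job is handed in when it is done.

```bash
mkdir -p pics; cat > h.py <<'E'
import numpy as np, cv2
from workcell import bot, viewer, job
from scipy.spatial.transform import Rotation as R
def cam(n):
    c=viewer.read_camera(n); c['f']=240/np.tan(np.radians(c['fov_y'])/2)
    c['image']=np.ascontiguousarray(c['image']); c['Rm']=np.array(c['rotation']).reshape(3,3) if np.size(c['rotation'])==9 else R.from_quat(c['rotation']).as_matrix()
    return c
def ray(c,u,v): return c['Rm']@np.array([(u-c['cx'])/c['f'],(v-c['cy'])/c['f'],1])
def onz(c,u,v,z):
    d=ray(c,u,v); p=np.array(c['xyz']); return p+d*(z-p[2])/d[2]
def proj(c,P):
    q=c['Rm'].T@(np.array(P)-np.array(c['xyz'])); return q[:2]/q[2]*c['f']+[c['cx'],c['cy']]
def meet(c1,uv1,c2,uv2):
    A=[];b=[]
    for c,uv in((c1,uv1),(c2,uv2)):
        d=ray(c,*uv); d/=np.linalg.norm(d); M=np.eye(3)-np.outer(d,d); A.append(M); b.append(M@np.array(c['xyz']))
    return np.linalg.lstsq(np.vstack(A),np.hstack(b),rcond=None)[0]
E
python3 - <<'E'
from h import *
print(bot.get_obs(), bot.grip_depth)
for n in('top','side','wrist'):
    c=cam(n); cv2.imwrite(f'pics/{n}0.png',c['image']); print(n,c['f'],c['cx'],c['cy'],c['xyz'],c['Rm'].round(3).tolist())
E
```

```text
{'time': 0.0, 'joints': array([-1.32400894e+00,  3.42750550e-01,  1.52501547e+00, -1.09411418e-05,
        1.27540735e+00, -1.46029972e-01]), 'dq': array([ 0.00038389, -0.00054728,  0.00177874, -0.0010946 , -0.00250954,
       -0.00122778]), 'effort': array([ 4.61904147e-04, -4.31244600e+01, -2.44222981e+01,  7.17033679e-02,
        5.58319024e-02, -1.39470981e-04]), 'tcp_pos': array([ 0.20086785, -0.48460995,  0.22603107]), 'orientation': array([ 9.80773124e-01,  1.95149827e-01, -4.50262427e-05, -7.89094420e-04]), 'force': array([0.0214626 , 0.2523389 , 0.15447438]), 'ft_torque': array([0.00989984, 0.03718479, 0.00439712]), 'width': 0.09214087937700802} -0.0188
top 573.7104850296495 321.00499861460776 238.0513745432317 [0.39739784 0.01761221 1.06743401] [[-0.015, -0.986, 0.165], [-1.0, 0.014, -0.006], [0.003, -0.165, -0.986]]
side 614.668171264768 321.9043812615969 246.58638072243468 [0.43516593 0.67149597 0.74776055] [[-0.982, -0.137, 0.126], [-0.186, 0.681, -0.708], [0.011, -0.719, -0.695]]
wrist 377.1395754256351 321.57676460848995 238.94662615898764 [ 0.27414711 -0.4546035   0.38404113] [[0.382, -0.883, -0.273], [-0.924, -0.366, -0.112], [-0.001, 0.295, -0.956]]
```

View pics/top0.png

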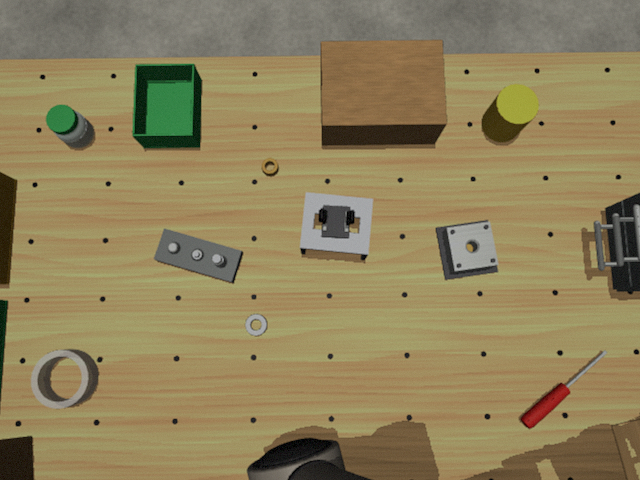

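View pics/side0.png

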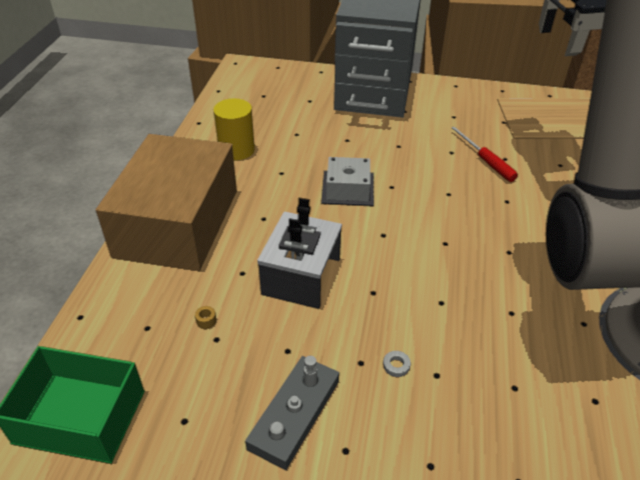

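The top view shows the stand at (337,224) with the handles near (321,217) and (351,217). The rack is at (198,256) and the block bore near (472,246). In the side view the tall part, the plunger, is at (310,365), the rack end nearest the stand; in the top view that is about (218,260). I'll enlarge these for exact pixels.

```bash
python3 - <<'E'
from h import *
t=cv2.imread('pics/top0.png'); s=cv2.imread('pics/side0.png')
def crop(im,x,y,w,h,k):
    o=cv2.resize(im[y:y+h,x:x+w],None,fx=k,fy=k,interpolation=cv2.INTER_CUBIC)
    for i in range(0,w,10): cv2.line(o,(i*k,0),(i*k,6 if i%50 else 14),(0,0,255),1); 
    for j in range(0,h,10): cv2.line(o,(0,j*k),(6,j*k),(0,0,255),1)
    return o
A=np.hstack([crop(t,150,220,100,75,4),crop(t,290,185,100,75,4)])
B=np.hstack([crop(s,240,340,100,75,4),crop(s,255,190,100,75,4)])
cv2.imwrite('pics/c1.png',np.vstack([A,B]))
E
```

```text
(no output)
```

View pics/c1.png

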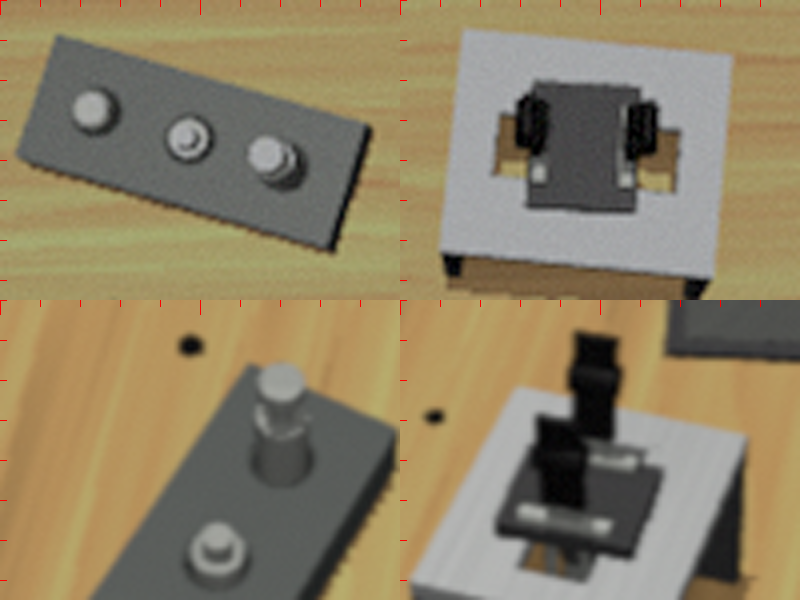

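```bash
python3 - <<'E'
from h import *
t=cam('top'); s=cam('side')
g=cv2.cvtColor(t['image'],cv2.COLOR_BGR2GRAY); gs=cv2.cvtColor(s['image'],cv2.COLOR_BGR2GRAY)
def T(pts,off,o): return [(o[0]+(x-off[0])/4,o[1]+(y-off[1])/4) for x,y in pts]
def quad(pts,z):
    P=np.array([onz(t,*p,z)[:2] for p in pts]); print(P.round(4).tolist(),'c',P.mean(0).round(4),'sides',np.linalg.norm(P-np.roll(P,-1,0),axis=1).round(4))
    ctr=P.mean(0); e1=(P[0]+P[3]-P[1]-P[2])/2; print('  yaw of +y-ish edge(deg from y)',np.degrees(np.arctan2(-e1[0],e1[1])).round(2)); return ctr
quad(T([(463,30),(733,55),(712,278),(441,250)],(400,0),(290,185)),.08)
quad(T([(534,80),(640,88),(636,212),(526,206)],(400,0),(290,185)),.088)
quad(T([(57,35),(371,126),(331,251),(18,157)],(0,0),(150,220)),.025)
pt=(216.5,258.5);ps=(310.5,360.3)
print('head',onz(t,*pt,.07),onz(s,*ps,.07),meet(t,pt,s,ps))
# block top: bright region; bore: dark blob inside
b=cv2.inRange(t['image'][215:285,425:510],(135,135,135),(255,255,255))
hs=cv2.cvtColor(t['image'],cv2.COLOR_BGR2HSV)[215:285,425:510]
b=((hs[...,1]<40)&(hs[...,2]>110)).astype(np.uint8)*255
cs,hi=cv2.findContours(b,cv2.RETR_CCOMP,cv2.CHAIN_APPROX_NONE)
for c,h in zip(cs,hi[0]):
    if cv2.contourArea(c)>15:
        m=cv2.minAreaRect(c); (x,y),r=m[0],m[1]; e=cv2.fitEllipse(c)
        print('top',h[3],cv2.contourArea(c),onz(t,x+425,y+215,.045).round(4),(x+425,y+215),r,m[2],e)
hs=cv2.cvtColor(s['image'],cv2.COLOR_BGR2HSV)[140:215,310:385]
b=((hs[...,1]<40)&(hs[...,2]>110)).astype(np.uint8)*255
cs,hi=cv2.findContours(b,cv2.RETR_CCOMP,cv2.CHAIN_APPROX_NONE)
for c,h in zip(cs,hi[0]):
    if cv2.contourArea(c)>15:
        (x,y),r,a=cv2.fitEllipse(c); print('side',h[3],cv2.contourArea(c),onz(s,x+310,y+140,.045).round(4),r)
# handles beads: dark
for n,c,(x0,y0,w,h) in(('top',t,(310,195,50,40)),('side',s,(280,195,45,60))):
    m=(c['image'][y0:y0+h,x0:x0+w].max(2)<38).astype(np.uint8)*255
    k,l,st,ce=cv2.connectedComponentsWithStats(m)
    for i in range(1,k):
        if st[i,4]>15: print(n,st[i]+[x0,y0,0,0,0],ce[i]+[x0,y0], onz(c,*(ce[i]+[x0,y0]),.135).round(4))
E
```

```text
[[0.6443, 0.0379], [0.6313, -0.0812], [0.5322, -0.0691], [0.5461, 0.0484]] c [ 0.5885 -0.016 ] sides [0.1198 0.0999 0.1184 0.0988]
  yaw of +y-ish edge(deg from y) -6.49
[[0.6194, 0.0069], [0.6152, -0.0393], [0.5603, -0.0363], [0.5636, 0.0112]] c [ 0.5897 -0.0144] sides [0.0464 0.055  0.0477 0.056 ]
  yaw of +y-ish edge(deg from y) -4.58
[[0.5929, 0.3008], [0.5484, 0.1557], [0.4913, 0.1734], [0.5364, 0.3169]] c [0.5423 0.2367] sides [0.1518 0.0598 0.1504 0.0587]
  yaw of +y-ish edge(deg from y) -17.23
head [0.53018861 0.19556045 0.07      ] [0.53280718 0.19775943 0.07      ] [0.53185365 0.19606717 0.06742627]
top -1 1874.5 [ 0.5501 -0.2604  0.045 ] (472.0540580749512, 245.82432556152344) (45.04532241821289, 44.88092041015625) 80.53767395019531 ((46.847450256347656, 31.007802963256836), (49.99441909790039, 52.180030822753906), 133.7494354248047)
top 0 20.5 [ 0.5147 -0.234   0.045 ] (458.5, 265.5) (5.0, 5.0) 90.0 ((33.34762191772461, 50.29509735107422), (4.875180244445801, 5.739311218261719), 52.82710266113281)
top 0 21.0 [ 0.5238 -0.2957  0.045 ] (492.50000762939453, 260.0000038146972
[... 645 characters left out ...]
.613913536071777), (5.083837509155273, 5.665902137756348), 45.0)
side -1 979.0 [ 0.5523 -0.2578  0.045 ] (27.786714553833008, 49.619510650634766)
side 0 16.5 [ 0.5185 -0.2357  0.045 ] (4.200377464294434, 5.3500590324401855)
side 0 18.5 [ 0.5797 -0.2272  0.045 ] (4.682602882385254, 5.435671329498291)
side 0 61.5 [ 0.552  -0.2573  0.045 ] (6.785928726196289, 12.061688423156738)
top [319 209   8  15  94] [322.63829787 215.71276596] [0.5906 0.0091 0.135 ]
top [346 211   8  14  90] [349.78888889 217.34444444] [ 0.5872 -0.0358  0.135 ]
side [288 199  21  44 477] [298.91404612 221.36268344] [5.906e-01 2.000e-04 1.350e-01]
side [280 247  32   8  61] [296.32786885 250.42622951] [0.581  0.0618 0.135 ]
```

```bash
cat >> h.py <<'E'
def to(P,ydir=None):
    "shift (cm, tool axes) and twist to bring TCP to world P, tool y along heading ydir deg (mod 180)"
    o=bot.get_obs(); Rt=R.from_quat(o['orientation']).as_matrix()
    d=Rt.T@(np.array(P)-o['tcp_pos'])*100
    tw=None
    if ydir is not None:
        h=np.degrees(np.arctan2(Rt[1,1],Rt[0,1])); w=(ydir-h+90)%180-90; tw=round(-np.radians(w),4)
    print('shift cm',d.round(2),'twist',tw,'tcp',o['tcp_pos'].round(4),'F',o['force'].round(2),'w',round(o['width'],4),'t',o['time'],'tilt',Rt[:,2].round(3),'j',o['joints'].round(2))
E
python3 -c "
from h import *
to((.59,-.014,.225),84.8)"
```

```text
shift cm [ 53.97 -28.61   0.16] twist 0.4835 tcp [ 0.2009 -0.4848  0.2264] F [-0.57 -0.02  0.25] w 0.0915 t 0.25 tilt [-0.     0.001 -1.   ] j [-1.32  0.34  1.52  0.    1.28 -0.15]
```

```bash
python3 -m inch '[{"linear":[5,-2.7,0],"twist":0.05,"gripper":9.18},{"linear":[10.5,-5.6,0],"twist":0.1,"gripper":9.18},{"linear":[16,-8.5,0],"twist":0.15,"gripper":9.18},{"linear":[21.5,-11.4,0],"twist":0.2,"gripper":9.18},{"linear":[27,-14.3,0],"twist":0.25,"gripper":9.18},{"linear":[32.4,-17.2,0],"twist":0.3,"gripper":9.18},{"linear":[37.8,-20,0],"twist":0.35,"gripper":9.18},{"linear":[43.2,-22.9,0],"twist":0.4,"gripper":9.18},{"linear":[48.6,-25.8,0],"twist":0.45,"gripper":9.18},{"linear":[52,-27.6,0],"twist":0.48,"gripper":9.18},{"linear":[54,-28.6,0],"twist":0.4835,"gripper":9.18},{"linear":[54,-28.6,0],"twist":0.4835,"gripper":9.18}]'
python3 - <<'E'
from h import *
to((.59,-.014,.225),84.8)
c=cam('wrist'); cv2.imwrite('pics/w1.png',c['image'])
for P in [(.5897,-.0144,.128),(.5885,-.016,.08)]: print(proj(c,P))
E
```

```text
time: 1.75
tcp_pos: [0.5907, -0.0126, 0.226]
orientation: [0.999, -0.044, -0.0, -0.0]
force: [-0.2, -0.2, -0.4]
width: 0.0914
shift cm [-0.06  0.14  0.1 ] twist 0.0024 tcp [ 0.5907 -0.0126  0.226 ] F [-0.15 -0.18 -0.42] w 0.0914 t 1.75 tilt [-0.001  0.001 -1.   ] j [-0.15  0.46  1.33  0.    1.34  1.51]
[323.72735184 240.53146487]
[325.47415758 224.48369497]
```

View pics/w1.png

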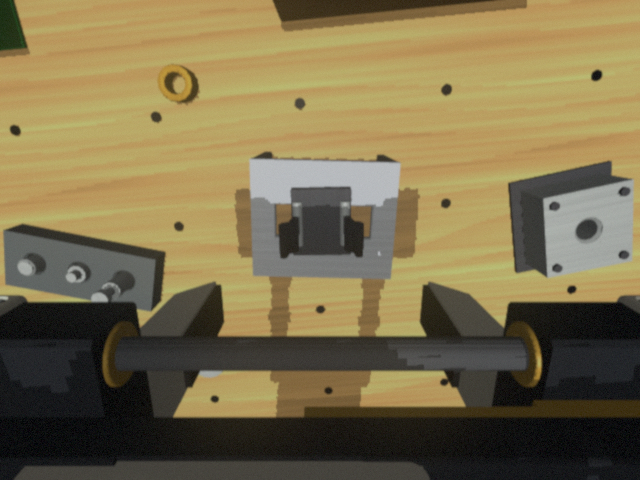

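The wrist view shows the handle beads near (290,238) and (353,238), matching the predicted centre (324,240). The bore is at (588,229), and the plunger head is near (104,295), partly hidden.

```bash
python3 - <<'E'
from h import *
c=cam('wrist'); im=c['image']; hs=cv2.cvtColor(im,cv2.COLOR_BGR2HSV)
# beads
m=(im[205:265,270:375].max(2)<36).astype(np.uint8)*255
k,l,st,ce=cv2.connectedComponentsWithStats(m); 
for i in range(1,k):
    if st[i,4]>30:
        q=ce[i]+[270,205]; print('bead',(st[i]+[270,205,0,0,0]).tolist(),q.round(1),onz(c,*q,.135).round(4))
# flange + handles = dark neutral
m=((im[180:265,270:375].max(2)<75)).astype(np.uint8)*255
for q in cv2.findContours(m,cv2.RETR_EXTERNAL,cv2.CHAIN_APPROX_NONE)[0]:
    if cv2.contourArea(q)>300: print('dark',cv2.boundingRect(q+np.array([270,180])))
# bore
b=((hs[160:280,525:640,1]<40)&(hs[160:280,525:640,2]>110)).astype(np.uint8)*255
cs,hi=cv2.findContours(b,cv2.RETR_CCOMP,cv2.CHAIN_APPROX_NONE)
for q,h in zip(cs,hi[0]):
    if cv2.contourArea(q)>200:
        e=cv2.fitEllipse(q); print('bore?',h[3],cv2.contourArea(q),np.add(e[0],(525,160)),e[1],onz(c,e[0][0]+525,e[0][1]+160,.045).round(4))
o=cv2.resize(im[150:290,240:420],None,fx=4,fy=4,interpolation=cv2.INTER_CUBIC); cv2.imwrite('pics/w1c.png',o)
E
```

```text
dark (277, 205, 86, 53)
bore? -1 6922.5 [587.38499832 226.97132111] (88.24639892578125, 109.6228256225586) [ 0.5542 -0.2594  0.045 ]
bore? 0 378.5 [585.30657959 228.13829041] (19.68105697631836, 24.678558349609375) [ 0.5532 -0.2576  0.045 ]
```

View pics/w1c.png

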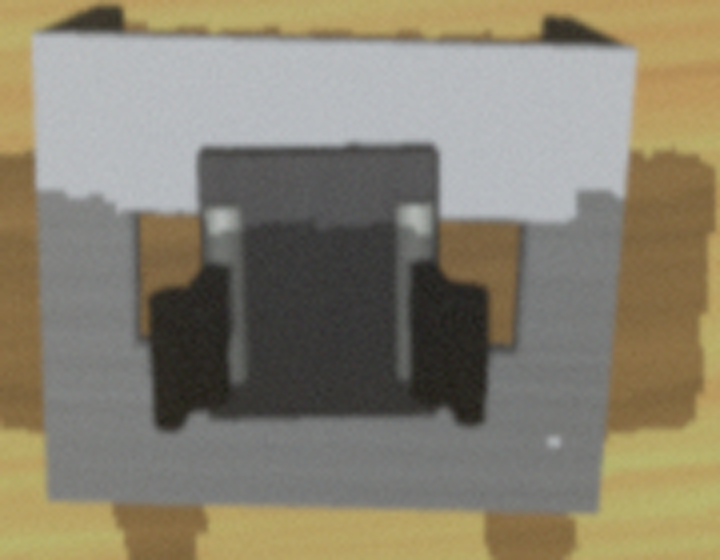

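```bash
python3 - <<'E'
from h import *
c=cam('wrist')
f=lambda p,z: onz(c,240+p[0]/4,150+p[1]/4,z)[:2]
for name,z,pts in(('plate',.08,[(33,32),(636,48),(598,512),(49,498)]),('flange',.088,[(199,147),(437,147),(434,416),(210,416)])):
    P=np.array([f(p,z) for p in pts]); print(name,P.round(4).tolist(),P.mean(0).round(4),np.linalg.norm(P-np.roll(P,-1,0),axis=1).round(4))
    e=P[0]-P[1]; print('  heading',np.degrees(np.arctan2(e[1],e[0])))
for z in(.128,.135): 
    a,b=f((150,320),z),f((487,320),z); print('beads',z,a.round(4),b.round(4),np.linalg.norm(a-b).round(4),((a+b)/2).round(4))
a,b=f((153,290),.128),f((487,287),.128); e=a-b; print(np.degrees(np.arctan2(e[1],e[0])))
E
```

```text
plate [[0.6473, 0.0385], [0.6334, -0.0803], [0.5344, -0.069], [0.5485, 0.0497]] [ 0.5909 -0.0153] [0.1196 0.0996 0.1196 0.0995]
  heading 83.30855331241804
flange [[0.6229, 0.0076], [0.6186, -0.0391], [0.5626, -0.0346], [0.5668, 0.0118]] [ 0.5927 -0.0136] [0.0469 0.0562 0.0466 0.0562]
  heading 84.80257781376713
beads 0.128 [0.5994 0.0158] [ 0.594  -0.0434] 0.0595 [ 0.5967 -0.0138]
beads 0.135 [0.6013 0.0148] [ 0.5961 -0.0428] 0.0578 [ 0.5987 -0.014 ]
85.33368559996313
```

```bash
python3 -c "
from h import *
to((.592,-.0138,.109),85)"

```

```text
shift cm [ 0.22 -0.1  11.75] twist -0.0039 tcp [ 0.5898 -0.0146  0.2265] F [ 0.41  0.31 -0.28] w 0.0915 t 1.9 tilt [-0.001  0.    -1.   ] j [-0.15  0.46  1.34  0.    1.34  1.51]
```

```bash
python3 -m inch '[{"linear":[0.2,-0.1,3],"twist":0,"gripper":9.18},{"linear":[0.2,-0.1,6],"twist":0,"gripper":9.18},{"linear":[0.2,-0.1,8.5],"twist":0,"gripper":9.18},{"linear":[0.2,-0.1,10.5],"twist":0,"gripper":9.18},{"linear":[0.2,-0.1,11.75],"twist":0,"gripper":9.18},{"linear":[0.2,-0.1,11.75],"twist":0,"gripper":9.18},{"linear":[0.2,-0.1,11.75],"twist":0,"gripper":5},{"linear":[0.2,-0.1,11.75],"twist":0,"gripper":5},{"linear":[0.2,-0.1,11.75],"twist":0,"gripper":5},{"linear":[0.2,-0.1,11.75],"twist":0,"gripper":5},{"linear":[0.2,-0.1,11.75],"twist":0,"gripper":5},{"linear":[0.2,-0.1,11.75],"twist":0,"gripper":5}]' 9
python3 -c "
from h import *
to((.592,-.0138,.24),85)"
```

```text
time: 3.4
tcp_pos: [0.592, -0.0136, 0.1094]
orientation: [0.999, -0.046, -0.0, -0.0]
force: [-0.7, 0.5, 3.3]
width: 0.0593
shift cm [ 0.000e+00  1.000e-02 -1.306e+01] twist -0.0038 tcp [ 0.592  -0.0136  0.1094] F [-0.67  0.5   3.3 ] w 0.0593 t 3.4 tilt [-0.  0. -1.] j [-0.15  0.57  1.49  0.    1.08  1.51]
```

```bash
python3 -m inch '[{"linear":[0,0,-0.5],"twist":0,"gripper":5},{"linear":[0,0,-1.5],"twist":0,"gripper":5},{"linear":[0,0,-3],"twist":0,"gripper":5},{"linear":[0,0,-5],"twist":0,"gripper":5},{"linear":[0,0,-7],"twist":0,"gripper":5},{"linear":[0,0,-9],"twist":0,"gripper":5},{"linear":[0,0,-10],"twist":0,"gripper":5},{"linear":[0,0,-10],"twist":0,"gripper":5}]'
python3 - <<'E'
from h import *
to((.5316,.197,.21),85)
for n in('wrist','side','top'):
    c=cam(n); cv2.imwrite(f'pics/{n}2.png',c['image'])
    o=bot.get_obs(); print(n,[proj(c,o['tcp_pos']+[0,0,d]).round(1).tolist() for d in(.0188,-.0732,-.0862)], proj(c,(.5316,.197,.07)).round(1))
w=cv2.imread('pics/wrist2.png');s=cv2.imread('pics/side2.png')
cv2.imwrite('pics/c2.png',np.hstack([cv2.resize(w,(400,300)),cv2.resize(s[80:305,200:500],(400,300))]))
E
```

```text
time: 4.4
tcp_pos: [0.5923, -0.0138, 0.2103]
orientation: [0.999, -0.046, 0.001, -0.0]
force: [-0.2, -0.0, -1.7]
width: 0.0594
shift cm [-7.960e+00 -2.044e+01  2.000e-02] twist -0.0038 tcp [ 0.5923 -0.0138  0.2103] F [-0.17 -0.02 -1.75] w 0.0594 t 4.4 tilt [ 0.001  0.    -1.   ] j [-0.15  0.48  1.36  0.    1.31  1.51]
wrist [[320.7, 322.6], [321.0, 251.1], [321.0, 245.0]] [ 88.9 312. ]
side [[299.3, 165.7], [300.2, 215.0], [300.3, 221.4]] [311.5 360. ]
top [[338.2, 202.4], [336.4, 214.9], [336.1, 216.5]] [215.7 257.7]
```

View pics/c2.png

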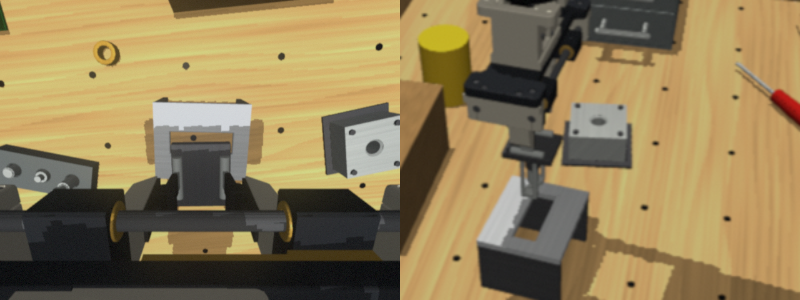

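The tweezers hang from the fingers and the stand is empty. The side view shows the flange level. Next I move above the plunger.

```bash
python3 -m inch '[{"linear":[-1,-2.6,0],"twist":0,"gripper":5},{"linear":[-2.4,-6.2,0],"twist":0,"gripper":5},{"linear":[-3.9,-10,0],"twist":0,"gripper":5},{"linear":[-5.4,-14,0],"twist":0,"gripper":5},{"linear":[-6.8,-17.5,0],"twist":0,"gripper":5},{"linear":[-7.6,-19.6,0],"twist":0,"gripper":5},{"linear":[-7.95,-20.4,0],"twist":0,"gripper":5},{"linear":[-7.95,-20.4,0],"twist":0,"gripper":5},{"linear":[-7.95,-20.4,0],"twist":0,"gripper":5}]'
python3 - <<'E'
from h import *
to((.5316,.197,.21),85)
o=bot.get_obs(); Rt=R.from_quat(o['orientation']).as_matrix()
c=cam('wrist'); im=c['image']; cv2.imwrite('pics/w3.png',im)
# nominal flange top corners in tool frame (z: +0.0212)
for z in(.0212,.0292):
  print('flange',z,[proj(c,o['tcp_pos']+Rt@np.array([x,y,z])).round(1).tolist() for x,y in((.028,.024),(.028,-.024),(-.028,-.024))])
print('head',proj(c,(.5316,.197,.07)))
cv2.imwrite('pics/w3c.png',cv2.resize(im[150:350,190:450],None,fx=3,fy=3,interpolation=cv2.INTER_CUBIC))
E
```

```text
time: 5.68
tcp_pos: [0.5312, 0.1958, 0.2085]
orientation: [0.999, -0.046, -0.001, -0.0]
force: [0.2, -1.0, -1.7]
width: 0.0594
shift cm [ 0.03 -0.12 -0.15] twist -0.0048 tcp [0.5312 0.1958 0.2085] F [ 0.18 -1.02 -1.74] w 0.0594 t 5.675 tilt [-0.002  0.    -1.   ] j [0.22 0.43 1.44 0.   1.28 1.88]
flange 0.0212 [[369.4, 231.3], [272.3, 231.4], [276.3, 331.5]]
flange 0.0292 [[367.6, 227.1], [274.2, 227.1], [277.9, 323.9]]
head [319.588332  224.0173649]
```

View pics/w3c.png

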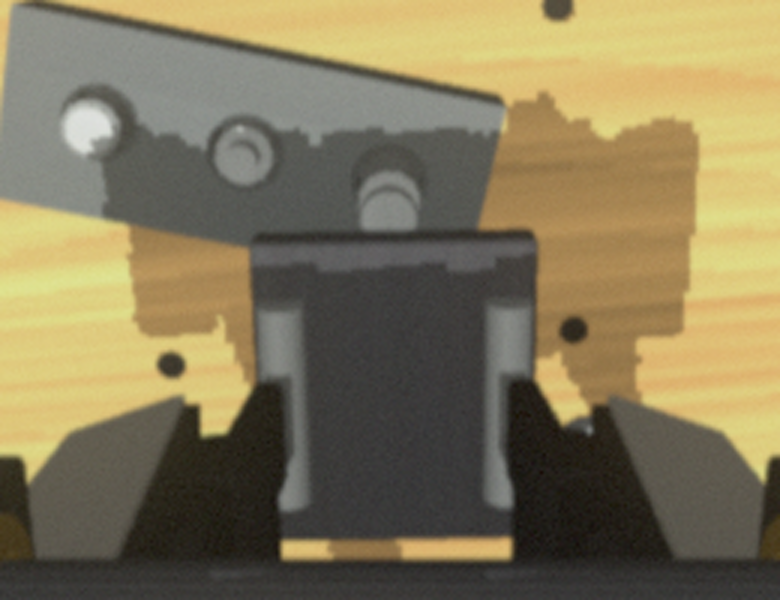

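Horizontally the plunger shaft is at pixel 319.7, against 319.6 predicted. The flange edges fit a centred grasp to within about 1 mm. Next I squeeze the jaws open and come down to just above the head.

```bash
python3 -c "
from h import *
to((.5322,.197,.150),85)"
```

```text
shift cm [ 0.1  -0.13  5.86] twist -0.0051 tcp [0.5312 0.1958 0.2086] F [-0.53 -0.12 -1.56] w 0.0599 t 5.725 tilt [-0.002  0.    -1.   ] j [0.22 0.43 1.44 0.   1.28 1.88]
```

```bash
python3 -m inch '[{"linear":[0.1,-0.1,0],"twist":0,"gripper":3.5},{"linear":[0.1,-0.1,0],"twist":0,"gripper":3.5},{"linear":[0.1,-0.1,0],"twist":0,"gripper":3.5},{"linear":[0.1,-0.1,0],"twist":0,"gripper":3.5},{"linear":[0.1,-0.1,0],"twist":0,"gripper":3.5}]' 30
python3 - <<'E'
from h import *
to((.5322,.197,.150),85)
c=cam('side'); im=c['image']; cv2.imwrite('pics/s4.png',im)
o=bot.get_obs(); print([proj(c,o['tcp_pos']+[0,0,d]).round(1).tolist() for d in(.0188,-.0732,-.0862)],proj(c,(.5322,.197,.07)))
cv2.imwrite('pics/s4c.png',cv2.resize(im[200:440,200:440],None,fx=2.5,fy=2.5,interpolation=cv2.INTER_CUBIC))
E
```

```text
time: 6.35
tcp_pos: [0.5323, 0.1967, 0.2086]
orientation: [0.999, -0.046, -0.001, -0.0]
force: [-0.4, -0.6, -2.3]
width: 0.0419
shift cm [-0.   -0.03  5.86] twist -0.005 tcp [0.5323 0.1967 0.2086] F [-0.42 -0.58 -2.31] w 0.0419 t 6.35 tilt [-0.002  0.    -1.   ] j [0.22 0.44 1.43 0.   1.28 1.88]
[[310.8, 279.1], [311.0, 329.0], [311.0, 335.4]] [311.0602097  359.91038231]
```

View pics/s4c.png

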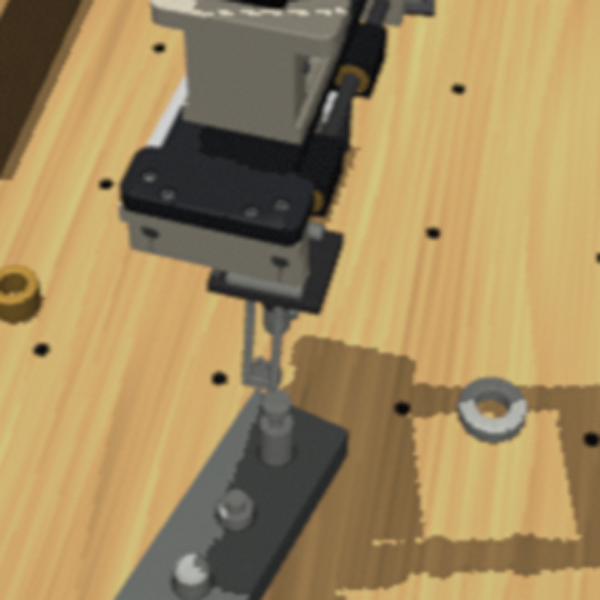

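Jaws open (42 mm between the fingers). In the side view the pad post (column 310.4) and the plunger head (column 310.4) line up. I descend to just above contact.

```bash
python3 -m inch '[{"linear":[0,0,1],"twist":0,"gripper":3.5},{"linear":[0,0,2.2],"twist":0,"gripper":3.5},{"linear":[0,0,3.4],"twist":0,"gripper":3.5},{"linear":[0,0,4.6],"twist":0,"gripper":3.5},{"linear":[0,0,5.6],"twist":0,"gripper":3.5},{"linear":[0,0,6.1],"twist":0,"gripper":3.5},{"linear":[0,0,6.1],"twist":0,"gripper":3.5},{"linear":[0,0,6.1],"twist":0,"gripper":3.5}]'
python3 -c "
from h import *
to((.5322,.197,.1392),85)"
```

```text
time: 7.4
tcp_pos: [0.5325, 0.1968, 0.1481]
orientation: [0.999, -0.046, -0.001, -0.0]
force: [-0.2, -0.4, -1.1]
width: 0.0419
shift cm [-0.03 -0.02  0.89] twist -0.005 tcp [0.5325 0.1968 0.1481] F [-0.17 -0.39 -1.08] w 0.0419 t 7.4 tilt [-0.001  0.001 -1.   ] j [0.22 0.49 1.52 0.   1.13 1.88]
```

Next, press in small steps.

```bash
python3 -m inch '[{"linear":[0,0,0.2],"twist":0,"gripper":3.5},{"linear":[0,0,0.4],"twist":0,"gripper":3.5},{"linear":[0,0,0.5],"twist":0,"gripper":3.5},{"linear":[0,0,0.6],"twist":0,"gripper":3.5},{"linear":[0,0,0.6],"twist":0,"gripper":3.5},{"linear":[0,0,0.6],"twist":0,"gripper":3.5}]'
python3 -m inch '[{"linear":[0,0,0.1],"twist":0,"gripper":3.5},{"linear":[0,0,0.2],"twist":0,"gripper":3.5},{"linear":[0,0,0.2],"twist":0,"gripper":3.5},{"linear":[0,0,0.2],"twist":0,"gripper":3.5}]'
python3 -c "
from h import *
to((.5322,.197,.1392),85)"
```

```text
time: 8.15
tcp_pos: [0.5326, 0.1968, 0.1423]
orientation: [0.999, -0.046, -0.0, -0.0]
force: [-0.0, -0.1, 1.6]
width: 0.042
time: 8.65
tcp_pos: [0.5327, 0.1969, 0.1404]
orientation: [0.999, -0.046, -0.0, -0.0]
force: [0.2, 0.4, 2.6]
width: 0.042
shift cm [-0.05 -0.01  0.12] twist -0.0049 tcp [0.5327 0.1969 0.1404] F [0.25 0.42 2.57] w 0.042 t 8.65 tilt [-0.     0.001 -1.   ] j [0.22 0.5  1.53 0.   1.12 1.88]
```

Contact was felt at TCP z of about 0.144. The load is now about 4 N over the carried baseline, with the pad yielded about 4 mm. I let the jaws close.

```bash
python3 -m inch '[{"linear":[0,0,0],"twist":0,"gripper":5},{"linear":[0,0,0],"twist":0,"gripper":5},{"linear":[0,0,0],"twist":0,"gripper":5},{"linear":[0,0,0],"twist":0,"gripper":5},{"linear":[0,0,0],"twist":0,"gripper":5}]' 9
python3 -c "
from h import *
to((.5322,.197,.1392),85)"
```

```text
time: 9.28
tcp_pos: [0.5328, 0.1969, 0.1405]
orientation: [0.999, -0.046, -0.0, -0.0]
force: [0.0, 0.4, 3.3]
width: 0.0587
shift cm [-0.06 -0.01  0.13] twist -0.0049 tcp [0.5328 0.1969 0.1405] F [0.03 0.38 3.27] w 0.0587 t 9.275 tilt [-0.     0.001 -1.   ] j [0.22 0.5  1.53 0.   1.12 1.88]
```

The fingers stand at 58.7 mm, against 59.4 mm fully shut, so the jaws are shut on the neck. I lift.

```bash
python3 -m inch '[{"linear":[0,0,-0.3],"twist":0,"gripper":5},{"linear":[0,0,-0.8],"twist":0,"gripper":5},{"linear":[0,0,-1.4],"twist":0,"gripper":5},{"linear":[0,0,-2.2],"twist":0,"gripper":5},{"linear":[0,0,-3.2],"twist":0,"gripper":5},{"linear":[0,0,-4.4],"twist":0,"gripper":5},{"linear":[0,0,-5.6],"twist":0,"gripper":5},{"linear":[0,0,-6.6],"twist":0,"gripper":5},{"linear":[0,0,-7],"twist":0,"gripper":5},{"linear":[0,0,-7],"twist":0,"gripper":5},{"linear":[0,0,-7],"twist":0,"gripper":5}]'
python3 - <<'E'
from h import *
to((.552,-.259,.21),85)
c=cam('side'); im=c['image']; w=cam('wrist')['image']
o=bot.get_obs(); print([proj(c,o['tcp_pos']+[0,0,d]).round(1).tolist() for d in(-.0732,-.0692,-.1292)])
cv2.imwrite('pics/c5.png',np.hstack([cv2.resize(im[200:440,200:440],None,fx=2.5,fy=2.5,interpolation=cv2.INTER_CUBIC),cv2.resize(w[150:350,250:400][:, :],None,fx=1.33,fy=3)[:600]]))
E
```

```text
time: 10.65
tcp_pos: [0.5325, 0.1967, 0.21]
orientation: [0.999, -0.046, -0.001, -0.0]
force: [-0.4, -0.6, -3.1]
width: 0.0589
shift cm [ 6.14e+00  4.52e+01 -3.00e-02] twist -0.005 tcp [0.5325 0.1967 0.21  ] F [-0.35 -0.61 -3.14] w 0.0589 t 10.65 tilt [-0.001  0.001 -1.   ] j [0.22 0.43 1.43 0.   1.28 1.88]
[[310.7, 328.3], [310.7, 326.3], [310.8, 354.9]]
```

View pics/c5.png

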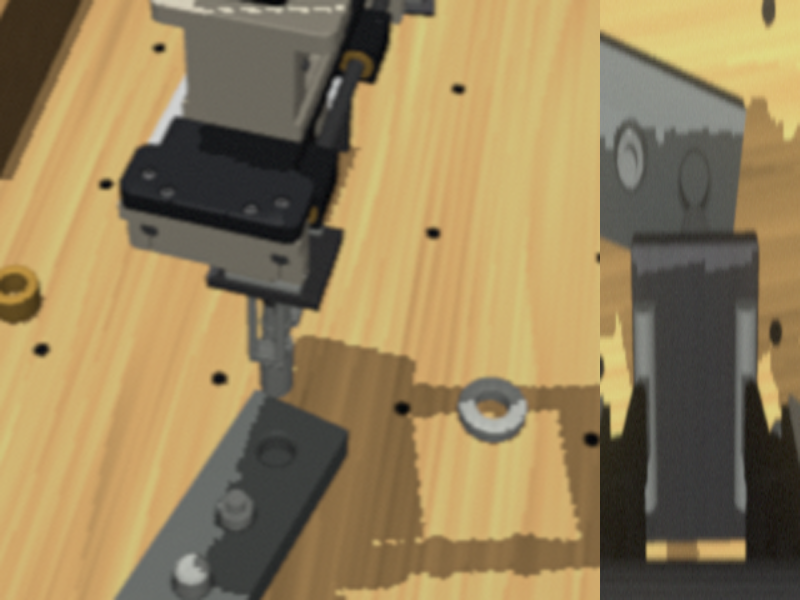

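The plunger is out and hangs straight under the tweezers: its foot is at column 311 and the empty hole is visible. The stand lies on the way to the block, so I raise another 4 cm while travelling.

```bash
python3 -m inch '[{"linear":[0,0,-1],"twist":0,"gripper":5},{"linear":[0.1,1,-2.5],"twist":0,"gripper":5},{"linear":[0.4,3,-4],"twist":0,"gripper":5},{"linear":[0.9,6.5,-4],"twist":0,"gripper":5},{"linear":[1.5,11,-4],"twist":0,"gripper":5},{"linear":[2.2,16,-4],"twist":0,"gripper":5},{"linear":[2.9,21,-4],"twist":0,"gripper":5},{"linear":[3.5,26,-4],"twist":0,"gripper":5},{"linear":[4.2,31,-4],"twist":0,"gripper":5},{"linear":[4.9,36,-4],"twist":0,"gripper":5},{"linear":[5.4,40,-4],"twist":0,"gripper":5},{"linear":[5.8,43,-4],"twist":0,"gripper":5}]'
python3 -c "
from h import *
to((.5525,-.2585,.20),85)"
```

```text
time: 12.25
tcp_pos: [0.5498, -0.2402, 0.2509]
orientation: [0.999, -0.047, -0.0, 0.0]
force: [0.5, -0.1, -2.3]
width: 0.0584
shift cm [0.44 1.79 5.09] twist -0.0073 tcp [ 0.5498 -0.2402  0.2509] F [ 0.49 -0.12 -2.29] w 0.0584 t 12.25 tilt [-0.    -0.001 -1.   ] j [-0.54  0.47  1.26 -0.    1.41  1.13]
```

```bash
python3 -m inch '[{"linear":[-0.5,0.8,1],"twist":0,"gripper":5},{"linear":[-1.5,1.6,2.5],"twist":0,"gripper":5},{"linear":[-2.3,1.8,3.6],"twist":0,"gripper":5},{"linear":[-2.5,1.8,4],"twist":0,"gripper":5},{"linear":[-2.5,1.8,4],"twist":0,"gripper":5},{"linear":[-2.5,1.8,4],"twist":0,"gripper":5}]'
python3 - <<'E'
from h import *
to((.5525,-.2585,.20),85)
c=cam('wrist'); im=c['image']; hs=cv2.cvtColor(im,cv2.COLOR_BGR2HSV); cv2.imwrite('pics/w6.png',im)
o=bot.get_obs(); print('foot',[proj(c,o['tcp_pos']+np.array([d,e,-.129])).round(1).tolist() for d,e in((0,0),(.007,0))])
p=proj(c,(.5525,-.2585,.045)); print('bore pred',p)
x0,y0=int(p[0])-60,int(p[1])-60
b=((hs[y0:y0+120,x0:x0+120,1]<45)&(hs[y0:y0+120,x0:x0+120,2]>100)).astype(np.uint8)*255
cs,hi=cv2.findContours(b,cv2.RETR_CCOMP,cv2.CHAIN_APPROX_NONE)
for q,h in zip(cs,hi[0]):
    if cv2.contourArea(q)>150:
        e=cv2.fitEllipse(q); print(h[3],cv2.contourArea(q),np.add(e[0],(x0,y0)).round(1),np.round(e[1],1),onz(c,e[0][0]+x0,e[0][1]+y0,.045).round(4))
s=cam('side')['image']; cv2.imwrite('pics/s6.png',s)
cv2.imwrite('pics/c6.png',np.hstack([cv2.resize(im[130:330,220:420],None,fx=2,fy=2,interpolation=cv2.INTER_CUBIC),cv2.resize(s[80:280,250:450],None,fx=2,fy=2)]))
E
```

```text
time: 13.0
tcp_pos: [0.5236, -0.2558, 0.2116]
orientation: [0.999, -0.047, 0.0, 0.001]
force: [-0.1, 1.0, -2.6]
width: 0.0584
shift cm [ 2.9  -0.    1.17] twist -0.0069 tcp [ 0.5236 -0.2558  0.2116] F [-0.06  1.04 -2.55] w 0.0584 t 13.0 tilt [ 0.001 -0.001 -1.   ] j [-0.59  0.46  1.38 -0.    1.3   1.08]
foot [[320.9, 227.9], [320.1, 219.4]]
bore pred [320.8779472  183.88390774]
-1 9495.0 [321.8 173.3] [109.  119.1] [ 0.5614 -0.2601  0.045 ]
0 419.0 [322.  182.7] [22.4 23.9] [ 0.5534 -0.2595  0.045 ]
```

View pics/c6.png

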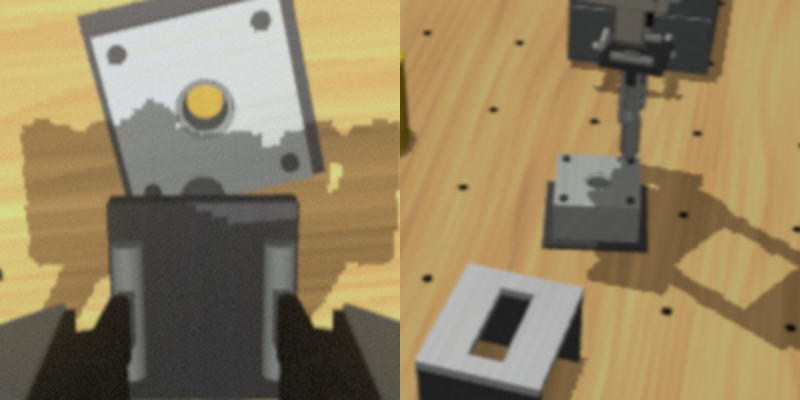

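The wrist view shows the bore at (322,183) with the golden stop inside, at world (0.5534, -0.2595). The plunger foot is at column 321.5 with its front edge at row 219, as predicted, so it sits within about 1 mm of the tool axis. I move over the bore at (0.553, -0.2589).

```bash
python3 -c "
from h import *
to((.553,-.2589,.188),85)"
```

```text
shift cm [2.96 0.03 2.35] twist -0.0069 tcp [ 0.5236 -0.2558  0.2115] F [ 0.07  0.93 -2.15] w 0.0586 t 13.1 tilt [ 0.001 -0.001 -1.   ] j [-0.59  0.46  1.38 -0.    1.3   1.08]
```

```bash
python3 -m inch '[{"linear":[0.8,0,0],"twist":0,"gripper":5},{"linear":[2,0,0.5],"twist":0,"gripper":5},{"linear":[2.8,0,1.3],"twist":0,"gripper":5},{"linear":[2.96,0.03,2],"twist":0,"gripper":5},{"linear":[2.96,0.03,2.35],"twist":0,"gripper":5},{"linear":[2.96,0.03,2.35],"twist":0,"gripper":5},{"linear":[2.96,0.03,2.35],"twist":0,"gripper":5}]'
python3 - <<'E'
from h import *
to((.553,-.2589,.165),85)
o=bot.get_obs()
c=cam('side'); print('side bore meas px',[proj(c,(.552,-.2573,.045)).round(1)],'foot pred',[proj(c,o['tcp_pos']+[0,0,-.129]).round(1)])
t=cam('top'); w=cam('wrist')
cv2.imwrite('pics/c7.png',np.hstack([cv2.resize(c['image'][120:220,290:410],None,fx=3.3,fy=3.3,interpolation=cv2.INTER_CUBIC),cv2.resize(w['image'][130:240,260:390],None,fx=3,fy=3,interpolation=cv2.INTER_CUBIC)]))
E
```

```text
time: 13.98
tcp_pos: [0.553, -0.259, 0.1883]
orientation: [0.999, -0.047, 0.001, 0.001]
force: [-0.1, -0.2, -1.7]
width: 0.0586
shift cm [-0.   -0.01  2.33] twist -0.0071 tcp [ 0.553  -0.259   0.1883] F [-0.13 -0.2  -1.66] w 0.0586 t 13.975 tilt [ 0.001 -0.001 -1.   ] j [-0.56  0.53  1.33 -0.    1.28  1.1 ]
side bore meas px [array([348.6, 170.8])] foot pred [array([348.5, 164. ])]
```

View pics/c7.png

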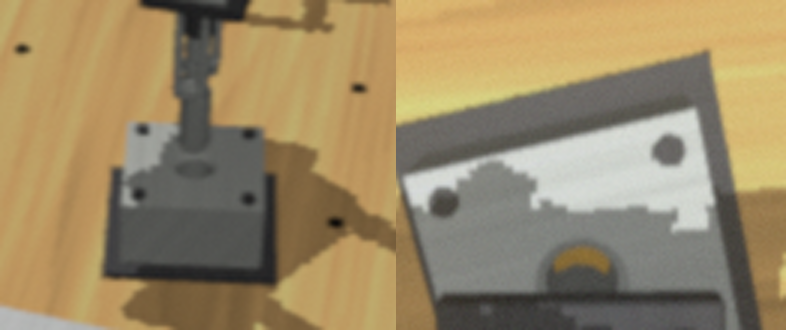

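Both views agree: plunger and bore share column 195 in the side crop and column 583 in the wrist crop. I lower into the mouth.

```bash
python3 -m inch '[{"linear":[0,0,0.5],"twist":0,"gripper":5},{"linear":[0,0,1],"twist":0,"gripper":5},{"linear":[0,0,1.4],"twist":0,"gripper":5},{"linear":[0,0,1.4],"twist":0,"gripper":5},{"linear":[0,0,1.4],"twist":0,"gripper":5}]'
python3 -m inch '[{"linear":[0,0,0.2],"twist":0,"gripper":5},{"linear":[0,0,0.4],"twist":0,"gripper":5},{"linear":[0,0,0.4],"twist":0,"gripper":5}]'
python3 -m inch '[{"linear":[0,0,0.2],"twist":0,"gripper":5},{"linear":[0,0,0.4],"twist":0,"gripper":5},{"linear":[0,0,0.4],"twist":0,"gripper":5}]'
```

```text
time: 14.75
tcp_pos: [0.5532, -0.259, 0.1744]
orientation: [0.999, -0.047, 0.001, 0.001]
force: [-0.3, 0.6, -1.7]
width: 0.0584
time: 15.12
tcp_pos: [0.553, -0.259, 0.1702]
orientation: [0.999, -0.047, 0.0, 0.001]
force: [0.5, 0.2, -2.7]
width: 0.0586
time: 15.5
tcp_pos: [0.5529, -0.2589, 0.1659]
orientation: [0.999, -0.047, 0.0, 0.001]
force: [0.4, -0.4, -2.1]
width: 0.0588
```

```bash
python3 -m inch '[{"linear":[0,0,0.2],"twist":0,"gripper":5},{"linear":[0,0,0.3],"twist":0,"gripper":5},{"linear":[0,0,0.3],"twist":0,"gripper":5}]'
python3 -m inch '[{"linear":[0,0,0.2],"twist":0,"gripper":5},{"linear":[0,0,0.2],"twist":0,"gripper":5},{"linear":[0,0,0.2],"twist":0,"gripper":5}]'
```

```text
time: 15.88
tcp_pos: [0.5529, -0.2589, 0.1628]
orientation: [0.999, -0.047, 0.0, 0.001]
force: [-0.2, 0.1, -2.1]
width: 0.0585
time: 16.25
tcp_pos: [0.5529, -0.2589, 0.1608]
orientation: [0.999, -0.047, 0.0, 0.0]
force: [0.4, 0.2, -2.7]
width: 0.0587
```

```bash
python3 -m inch '[{"linear":[0,0,0.2],"twist":0,"gripper":5},{"linear":[0,0,0.2],"twist":0,"gripper":5},{"linear":[0,0,0.2],"twist":0,"gripper":5}]'
```

```text
time: 16.62
tcp_pos: [0.5529, -0.2589, 0.1588]
orientation: [0.999, -0.047, 0.0, 0.0]
force: [-0.5, 0.2, -2.8]
width: 0.0589
```

```bash
python3 -m inch '[{"linear":[0,0,0.2],"twist":0,"gripper":5},{"linear":[0,0,0.2],"twist":0,"gripper":5},{"linear":[0,0,0.2],"twist":0,"gripper":5}]'
python3 -m inch '[{"linear":[0,0,0.2],"twist":0,"gripper":5},{"linear":[0,0,0.2],"twist":0,"gripper":5},{"linear":[0,0,0.2],"twist":0,"gripper":5}]'
```

```text
time: 17.0
tcp_pos: [0.5529, -0.2589, 0.1568]
orientation: [0.999, -0.047, 0.0, 0.0]
force: [0.1, 0.0, -2.6]
width: 0.0586
time: 17.38
tcp_pos: [0.5529, -0.2589, 0.1547]
orientation: [0.999, -0.047, 0.0, 0.0]
force: [0.1, 0.2, -2.8]
width: 0.0587
```

```bash
python3 -m inch '[{"linear":[0,0,0.2],"twist":0,"gripper":5},{"linear":[0,0,0.2],"twist":0,"gripper":5},{"linear":[0,0,0.2],"twist":0,"gripper":5}]'
python3 -m inch '[{"linear":[0,0,0.2],"twist":0,"gripper":5},{"linear":[0,0,0.2],"twist":0,"gripper":5},{"linear":[0,0,0.2],"twist":0,"gripper":5}]'
```

```text
time: 17.75
tcp_pos: [0.5529, -0.2588, 0.1527]
orientation: [0.999, -0.047, 0.0, 0.0]
force: [-0.1, -0.0, -1.8]
width: 0.0584
time: 18.12
tcp_pos: [0.5529, -0.2589, 0.1507]
orientation: [0.999, -0.047, 0.0, 0.0]
force: [0.5, -1.1, -2.5]
width: 0.0583
```

```bash
python3 -m inch '[{"linear":[0,0,0.2],"twist":0,"gripper":5},{"linear":[0,0,0.2],"twist":0,"gripper":5},{"linear":[0,0,0.2],"twist":0,"gripper":5}]'
python3 -m inch '[{"linear":[0,0,0.2],"twist":0,"gripper":5},{"linear":[0,0,0.2],"twist":0,"gripper":5},{"linear":[0,0,0.2],"twist":0,"gripper":5}]'
```

```text
time: 18.5
tcp_pos: [0.5529, -0.2589, 0.1487]
orientation: [0.999, -0.047, 0.0, 0.0]
force: [-0.3, 0.1, -2.2]
width: 0.0586
time: 18.88
tcp_pos: [0.5531, -0.259, 0.147]
orientation: [0.999, -0.047, 0.0, 0.001]
force: [-0.4, -0.1, 1.2]
width: 0.0583
```

Contact near TCP z 0.148: the force rose by about 3.6 N, with the foot some 27 mm deep. I add 1 mm and read again.

```bash
python3 -m inch '[{"linear":[0,0,0.1],"twist":0,"gripper":5},{"linear":[0,0,0.1],"twist":0,"gripper":5},{"linear":[0,0,0.1],"twist":0,"gripper":5}]'
python3 -m inch '[{"linear":[0,0,0],"twist":0,"gripper":5}]'
```

```text
time: 19.25
tcp_pos: [0.5532, -0.2591, 0.1463]
orientation: [0.999, -0.047, 0.001, 0.001]
force: [-0.5, -0.1, 1.7]
width: 0.0589
time: 19.38
tcp_pos: [0.5533, -0.2591, 0.1463]
orientation: [0.999, -0.047, 0.001, 0.001]
force: [-0.6, 0.9, 1.7]
width: 0.0587
```

```bash
python3 -m inch '[{"linear":[0,0,0.1],"twist":0,"gripper":5},{"linear":[0,0,0.1],"twist":0,"gripper":5},{"linear":[0,0,0.1],"twist":0,"gripper":5}]'
python3 -m inch '[{"linear":[0,0,0],"twist":0,"gripper":5},{"linear":[0,0,0],"twist":0,"gripper":5},{"linear":[0,0,0],"twist":0,"gripper":5}]'
```

```text
time: 19.75
tcp_pos: [0.5533, -0.2591, 0.1455]
orientation: [0.999, -0.047, 0.001, 0.001]
force: [-0.6, -0.5, 4.9]
width: 0.0587
time: 20.12
tcp_pos: [0.5534, -0.2591, 0.1456]
orientation: [0.999, -0.047, 0.001, 0.001]
force: [-0.7, -0.0, 3.6]
width: 0.0587
```

About 6 N over baseline, held over half a second with the jaws shut (58.7 mm). I squeeze open, then check before rising.

```bash
python3 -m inch '[{"linear":[0,0,0],"twist":0,"gripper":3.5},{"linear":[0,0,0],"twist":0,"gripper":3.5},{"linear":[0,0,0],"twist":0,"gripper":3.5},{"linear":[0,0,0],"twist":0,"gripper":3.5},{"linear":[0,0,0],"twist":0,"gripper":3.5}]' 30
```

```text
time: 20.75
tcp_pos: [0.5533, -0.2591, 0.1455]
orientation: [0.999, -0.047, 0.001, 0.001]
force: [-0.1, 0.5, 3.2]
width: 0.042
```

Fully open at 42 mm. I rise slowly at first.

```bash
python3 -m inch '[{"linear":[0,0,-0.3],"twist":0,"gripper":3.5},{"linear":[0,0,-0.7],"twist":0,"gripper":3.5},{"linear":[0,0,-1.2],"twist":0,"gripper":3.5},{"linear":[0,0,-1.9],"twist":0,"gripper":3.5},{"linear":[0,0,-2.8],"twist":0,"gripper":3.5},{"linear":[0,0,-3.8],"twist":0,"gripper":3.5},{"linear":[0,0,-5],"twist":0,"gripper":3.5},{"linear":[0,0,-6.2],"twist":0,"gripper":3.5},{"linear":[0,0,-7.2],"twist":0,"gripper":3.5},{"linear":[0,0,-7.5],"twist":0,"gripper":3.5},{"linear":[0,0,-7.5],"twist":0,"gripper":3.5}]'
python3 - <<'E'
from h import *
to((.5915,-.0147,.215),84.5)
c=cam('side'); cv2.imwrite('pics/c8.png',cv2.resize(c['image'][80:240,270:430],None,fx=3,fy=3,interpolation=cv2.INTER_CUBIC))
E
```

```text
time: 22.12
tcp_pos: [0.5532, -0.259, 0.2205]
orientation: [0.999, -0.047, 0.001, 0.001]
force: [-0.3, 0.9, -2.2]
width: 0.0416
shift cm [  1.51 -24.68   0.52] twist 0.0018 tcp [ 0.5532 -0.259   0.2205] F [-0.27  0.89 -2.23] w 0.0416 t 22.125 tilt [ 0.002 -0.002 -1.   ] j [-0.56  0.5   1.28 -0.    1.35  1.1 ]
```

View pics/c8.png

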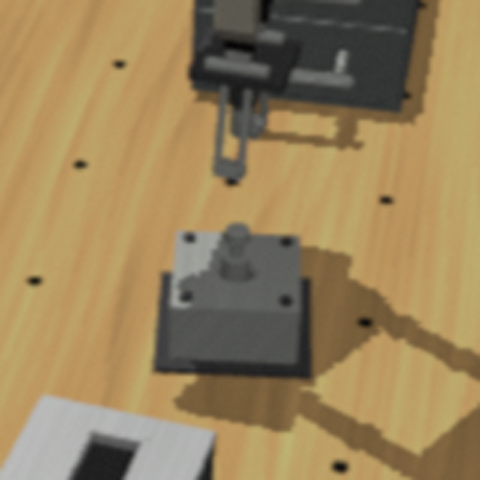

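The plunger stands upright in the bore at crop (237,255), free of the tweezers. I carry the tweezers, shut, back over the stand.

```bash
python3 -m inch '[{"linear":[0.1,-1.5,0],"twist":0,"gripper":5},{"linear":[0.3,-4.5,0],"twist":0,"gripper":5},{"linear":[0.5,-8.5,0],"twist":0,"gripper":5},{"linear":[0.8,-13,0],"twist":0,"gripper":5},{"linear":[1.1,-17.5,0],"twist":0,"gripper":5},{"linear":[1.3,-21.5,0],"twist":0,"gripper":5},{"linear":[1.45,-24,0],"twist":0,"gripper":5},{"linear":[1.5,-24.7,0],"twist":0,"gripper":5},{"linear":[1.5,-24.7,0],"twist":0,"gripper":5},{"linear":[1.5,-24.7,0],"twist":0,"gripper":5}]' 9
python3 - <<'E'
from h import *
to((.5912,-.0145,.109),84.5)
o=bot.get_obs(); Rt=R.from_quat(o['orientation']).as_matrix()
c=cam('wrist'); im=c['image']
for z in(.0212,.0292): print('flange',z,[proj(c,o['tcp_pos']+Rt@np.array([x,y,z])).round(1).tolist() for x,y in((.028,.024),(.028,-.024))])
print('slot',proj(c,(.5912,-.0155,.08)))
cv2.imwrite('pics/c9.png',cv2.resize(im[150:350,190:450],None,fx=3,fy=3,interpolation=cv2.INTER_CUBIC))
E
```

```text
time: 23.42
tcp_pos: [0.5911, -0.0153, 0.2198]
orientation: [0.999, -0.048, 0.0, 0.001]
force: [-0.2, -0.4, -1.5]
width: 0.0599
shift cm [-1.000e-02 -1.000e-01  1.108e+01] twist 0.0007 tcp [ 0.5911 -0.0153  0.2198] F [-0.25 -0.37 -1.48] w 0.0599 t 23.425 tilt [ 0.001 -0.002 -1.   ] j [-0.15  0.47  1.34 -0.    1.33  1.51]
flange 0.0212 [[369.4, 231.3], [272.2, 231.4]]
flange 0.0292 [[367.5, 227.1], [274.1, 227.1]]
slot [320.96635514 224.34984125]
```

```bash
python3 - <<'E'
from h import *
g=cv2.cvtColor(cv2.imread('pics/c9.png'),cv2.COLOR_BGR2GRAY); h=cv2.cvtColor(cv2.imread('pics/w3c.png'),cv2.COLOR_BGR2GRAY)
for n,i in(('now',g),('at plunger',h)):
    r=i[180:290,300:330].mean(1); print(n,'edge row profile',r[::5].round().tolist())
    print(n,'row270',i[268:272,225:285].mean(0)[::5].round().tolist(), i[268:272,505:565].mean(0)[::5].round().tolist())
E
```

```text
now edge row profile [131.0, 131.0, 127.0, 117.0, 114.0, 117.0, 121.0, 120.0, 120.0, 123.0, 117.0, 76.0, 55.0, 72.0, 89.0, 93.0, 92.0, 84.0, 70.0, 65.0, 62.0, 63.0]
now row270 [148.0, 147.0, 145.0, 137.0, 110.0, 94.0, 84.0, 88.0, 87.0, 87.0, 80.0, 72.0] [82.0, 84.0, 84.0, 84.0, 84.0, 73.0, 69.0, 106.0, 138.0, 135.0, 138.0, 137.0]
at plunger edge row profile [87.0, 87.0, 86.0, 87.0, 86.0, 86.0, 85.0, 85.0, 84.0, 84.0, 73.0, 51.0, 56.0, 82.0, 95.0, 97.0, 92.0, 80.0, 71.0, 64.0, 62.0, 63.0]
at plunger row270 [144.0, 145.0, 140.0, 141.0, 140.0, 98.0, 69.0, 71.0, 70.0, 67.0, 68.0, 65.0] [62.0, 64.0, 65.0, 64.0, 67.0, 62.0, 76.0, 128.0, 141.0, 142.0, 140.0, 140.0]
```

The flange edges sit within a pixel of where they were before, so the tweezers have not slipped in the fingers. I lower them into the slot.

```bash
python3 -m inch '[{"linear":[0,-0.1,2],"twist":0,"gripper":5},{"linear":[0,-0.1,4.2],"twist":0,"gripper":5},{"linear":[0,-0.1,6.4],"twist":0,"gripper":5},{"linear":[0,-0.1,8.4],"twist":0,"gripper":5},{"linear":[0,-0.1,9.8],"twist":0,"gripper":5},{"linear":[0,-0.1,10.5],"twist":0,"gripper":5},{"linear":[0,-0.1,10.8],"twist":0,"gripper":5},{"linear":[0,-0.1,10.8],"twist":0,"gripper":5},{"linear":[0,-0.1,10.8],"twist":0,"gripper":5}]'
python3 -m inch '[{"linear":[0,0,0.1],"twist":0,"gripper":5},{"linear":[0,0,0.2],"twist":0,"gripper":5},{"linear":[0,0,0.2],"twist":0,"gripper":5}]'
```

```text
time: 24.6
tcp_pos: [0.5917, -0.0147, 0.1124]
orientation: [0.999, -0.048, 0.001, 0.001]
force: [0.1, 0.3, -1.4]
width: 0.0597
time: 24.98
tcp_pos: [0.5916, -0.0146, 0.1104]
orientation: [0.999, -0.048, 0.001, 0.001]
force: [1.2, -0.4, -1.3]
width: 0.0597
```

```bash
python3 -m inch '[{"linear":[0,0,0.1],"twist":0,"gripper":5},{"linear":[0,0,0.1],"twist":0,"gripper":5},{"linear":[0,0,0.1],"twist":0,"gripper":5}]'
```

```text
time: 25.35
tcp_pos: [0.5916, -0.0146, 0.1094]
orientation: [0.999, -0.048, 0.001, 0.001]
force: [0.3, -0.3, -0.5]
width: 0.0598
```

The force is coming off and the flange is at the plate, at the same height as when I took them. I open and withdraw upward.

```bash
python3 -m inch '[{"linear":[0,0,0.05],"twist":0,"gripper":6.5},{"linear":[0,0,0.05],"twist":0,"gripper":7.5},{"linear":[0,0,0],"twist":0,"gripper":9.18},{"linear":[0,0,0],"twist":0,"gripper":9.18},{"linear":[0,0,0],"twist":0,"gripper":9.18},{"linear":[0,0,0],"twist":0,"gripper":9.18}]'
python3 -m inch '[{"linear":[0,0,-1],"twist":0,"gripper":9.18},{"linear":[0,0,-3],"twist":0,"gripper":9.18},{"linear":[0,0,-6],"twist":0,"gripper":9.18},{"linear":[0,0,-9],"twist":0,"gripper":9.18},{"linear":[0,0,-11.7],"twist":0,"gripper":9.18},{"linear":[0,0,-11.7],"twist":0,"gripper":9.18},{"linear":[0,0,-11.7],"twist":0,"gripper":9.18},{"linear":[0,0,-11.7],"twist":0,"gripper":9.18}]'
python3 - <<'E'
from h import *
to((.592,-.0138,.2265),85)
c=cam('wrist'); im=c['image']; hs=cv2.cvtColor(im,cv2.COLOR_BGR2HSV); old=cv2.imread('pics/w1.png'); cv2.imwrite('pics/w10.png',im)
g=cv2.cvtColor(im,cv2.COLOR_BGR2GRAY);
# plate outline (neutral, not dark) and dark flange+handles inside
for nm,I in(('start',old),('now',im)):
    d=(I[180:265,270:375].max(2)<75).astype(np.uint8)*255
    for q in cv2.findContours(d,cv2.RETR_EXTERNAL,cv2.CHAIN_APPROX_NONE)[0]:
        if cv2.contourArea(q)>300: b=cv2.boundingRect(q+np.array([270,180])); print(nm,'tweezers dark box',b,cv2.minAreaRect(q)[2])
    (dx,dy),r=cv2.phaseCorrelate(np.float32(cv2.cvtColor(old,cv2.COLOR_BGR2GRAY)[180:265,270:375]),np.float32(cv2.cvtColor(I,cv2.COLOR_BGR2GRAY)[180:265,270:375])); print('shift px',dx,dy,r)
# flange front edge and sides via gradient in grey, then world
def edge(a,lo): k=np.argmax(np.abs(np.gradient(cv2.GaussianBlur(a.reshape(1,-1).astype(np.float32),(5,1),0)[0]))); return lo+k
L=edge(g[215:225,275:310].mean(0),275); Rr=edge(g[215:225,335:370].mean(0),335); T=edge(g[175:215,305:335].mean(1),175)
print('flange L,R,T',L,Rr,T,onz(c,L,200,.088).round(4),onz(c,Rr,200,.088).round(4),onz(c,320,T,.088).round(4))
t=cam('top'); s=cam('side'); cv2.imwrite('pics/t10.png',t['image']); cv2.imwrite('pics/s10.png',s['image'])
# side view: bead/handle dark blob vs start
s0=cv2.imread('pics/side0.png')
for nm,I in(('start',s0),('now',s['image'])):
    d=(I[195:245,280:325].max(2)<38).astype(np.uint8); k,l,st,ce=cv2.connectedComponentsWithStats(d); i=1+np.argmax(st[1:,4]); print(nm,'side handles',st[i]+[280,195,0,0,0],ce[i]+[280,195])
# rack parts unchanged
for nm,a,b,(x,y,w,h) in(('top rack parts',cv2.imread('pics/top0.png'),t['image'],(160,235,48,30)),('side rack parts',s0,s['image'],(255,385,60,60))):
    print(nm,'mean diff',np.abs(a[y:y+h,x:x+w].astype(int)-b[y:y+h,x:x+w]).mean().round(2), cv2.phaseCorrelate(np.float32(a[y:y+h,x:x+w,1]),np.float32(b[y:y+h,x:x+w,1])))
E
```

```text
time: 26.1
tcp_pos: [0.5916, -0.0147, 0.1094]
orientation: [0.999, -0.048, 0.001, 0.001]
force: [-0.2, -0.1, -0.1]
width: 0.0917
time: 27.1
tcp_pos: [0.5908, -0.0144, 0.2251]
orientation: [0.999, -0.048, -0.0, 0.001]
force: [-0.0, -0.1, -0.8]
width: 0.092
shift cm [ 0.11 -0.07 -0.14] twist -0.0082 tcp [ 0.5908 -0.0144  0.2251] F [-0.01 -0.11 -0.77] w 0.092 t 27.1 tilt [-0.001 -0.001 -1.   ] j [-0.15  0.47  1.34 -0.    1.34  1.51]
start tweezers dark box (278, 204, 87, 54) 89.24615478515625
shift px 0.0 0.0 1.0
now tweezers dark box (279, 205, 86, 54) 90.0
shift px 0.21187395288116306 0.8145905145127372 0.9141754656662175
flange L,R,T 291 341 188 [0.6136 0.0072 0.088 ] [ 0.6098 -0.0323  0.088 ] [ 0.6209 -0.0166  0.088 ]
start side handles [288 199  22  44 478] [298.93723849 221.28451883]
now side handles [289 198  22  44 485] [299.90515464 220.50309278]
top rack parts mean diff 17.53 ((0.1322962468600224, 0.024627764486391257), 0.9098873906665378)
side rack parts mean diff 8.47 ((0.0042112083928671495, 0.03932008991710845), 1.0063421408335367)
```

```bash
python3 -c "
from h import *
print(job.job_done())"
```

```text
the job is handed in; nothing more can be done
None
```

The plunger is in the bore on its stop, the tweezers hang back in their stand, and the job was handed in at about 27 s of the 72 s allowed. The system gave no verdict.

**What was done:**
- The tweezers came out of the stand at 9 N grip.
- They were squeezed open over the plunger, pressed on its head with about 4 N and let close on the neck.
- The plunger was lifted out and carried over the stand to the block.
- It was lowered in 2 mm steps until the stop was felt, with the foot about 27 mm deep. It was then pressed at about 6 N over the carried weight for just over 0.5 s, slightly above the intended 5 N, before the jaws were opened.

**Last checks:**
- **Plunger:** the side picture taken after release shows it standing upright in the bore. I did not look at it again after that.
- **Tweezers:** they hang within about 1 pixel of where they hung at the start, in both the wrist and side views.
- **Dowel and stud:** they show no shift beyond 0.15 pixel in the top and side views.
- **Gripper:** it is open and clear above the stand, with forces near zero.

**What disagreed or could not be done:**
- The three cameras differed by 2 to 3 mm on the bore and the plunger. I relied on close wrist views relative to the tool, and the insertion went in without side load.
- The last picture I tried to view was refused because the 12-picture limit was reached. The final checks of the tweezers and rack parts were therefore numeric only.
- A brightness-edge check of the flange gave its right edge about 7 mm off, apparently by picking up the jaw edge. I set it aside because the other measures agreed.

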